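Check the sawn animals against their patterns

TASK

Check the sawn pine animals against their patterns: lay each of the four animals flat on its own pattern board, squarely over the printed silhouette and facing the same way as the print. Leave the two waste offcuts lying where they are.

Things in the scene. Friction and masses are not known exactly. Their poses are not given: they have to be found in the camera images.
- fish: Loose flat pine fish in side view, 20 mm thick, 35 g: oval body, forked tail fin; pale wood, dark lines and eye. Origin: underside, mid-body; z up, x to its nose, y to its back. Outline x -53 to 36, y -23 to 23 mm. Grip across y at the origin, 38 mm wide.
- duck: Loose flat pine duck in side view, 20 mm thick, 35 g: oval body, pointed tail, raised round head with beak; pale wood, dark lines and eye. Origin: underside, mid-body; z up, x to its nose, y to its back. Outline x -50 to 50, y -18 to 38 mm. Grip across y at the origin, 36 mm wide (head starts at x = 19).
- dog: Loose flat pine dog in side view, 20 mm thick, 35 g: long low body on two short legs, raised head with snout, upright tail; pale wood, dark lines and eye. Origin: underside, mid-body; z up, x to its nose, y to its back. Outline x -53 to 51, y -30 to 30 mm. Grip across y at the origin, 26 mm wide, between the legs (gap x -25 to 24).
- tortoise: Loose flat pine tortoise in side view, 20 mm thick, 35 g: domed shell on two short legs, small round head; pale wood, dark lines and eye. Origin: underside, mid-body; z up, x to its nose, y to its back. Outline x -49 to 51, y -30 to 19 mm. Grip across y at the origin, 37 mm wide, between the legs (gap x -18 to 18; shell y -18 to 19).
- fish_board: Fixed white pattern board, 134 x 86 x 3 mm, with the full-size fish printed in dark blue and a small dark hole at the tail end. Origin: centre of the underside; x along its length to the printed nose, y to the printed back, z up. The print's origin (same point and axes as on the cut-out) lies 14 mm along +x from the board's centre. Top at z = 3 mm.
- duck_board: Fixed white pattern board, 134 x 86 x 3 mm, with the full-size duck printed in dark blue and a small dark hole at the tail end. Origin: centre of the underside; x along its length to the printed nose, y to the printed back, z up. The print's origin (same point and axes as on the cut-out) lies 14 mm along +x from the board's centre. Top at z = 3 mm.
- dog_board: Fixed white pattern board, 134 x 86 x 3 mm, with the full-size dog printed in dark blue and a small dark hole at the tail end. Origin: centre of the underside; x along its length to the printed nose, y to the printed back, z up. The print's origin (same point and axes as on the cut-out) lies 14 mm along +x from the board's centre. Top at z = 3 mm.
- tortoise_board: Fixed white pattern board, 134 x 86 x 3 mm, with the full-size tortoise printed in dark blue and a small dark hole at the tail end. Origin: centre of the underside; x along its length to the printed nose, y to the printed back, z up. The print's origin (same point and axes as on the cut-out) lies 14 mm along +x from the board's centre. Top at z = 3 mm.
- offcut_notched: Bystander: loose pine offcut, an L-shaped block about 64 x 44 mm, 20 mm thick, 22 g. Origin: centre of the underside. To be left where it lies.
- offcut_wedge: Bystander: loose pine offcut, a right-angled triangle 72 x 40 mm, 20 mm thick, 15 g. Origin: on the underside at the middle of the long sloping side. To be left where it lies.
Not all that is in view belongs to the job. What is shaped like the tortoise but green or red is not meant.

How it is judged:
By the outcome, as a careful person would: the job done as asked, in the order asked, and still so for the second after the job is handed in, with the robot touching nothing.
It also fails if it takes over 99 s, if anything falls off the work surface, if the arm or the gripper's body presses on something with over 40 N, if the wrist force passes 120 N, or if a joint passes its speed limit or range.

ROBOT

A 6-joint arm with a two-finger parallel gripper is mounted at the origin on the work surface. World frame = base frame: x ahead of the robot, y to its left, z up, the work surface at z = 0. Lengths are in m, angles in rad, forces in N, time in s.
With the tool pointing down it reaches from about 0.275 to 0.85 m from the base axis. Payload 19 kg.
Tool frame: the origin (TCP) lies between the finger pads; the fingertips stand 8 mm ahead of it and the grasp point (between the pads) lies 11 mm behind it; z points along the fingers, y is the line along which they close (so a half turn about z gives the same grasp; the last joint's range is limited). The gripper opens to 85 mm and grips with 20 to 120 N. Pads are 22 mm wide; open, the fingers measure 114 mm over their backs; the gripper's body (76 mm by 85 mm) begins 54 mm behind the grasp point. The pads swing forward as they close: fully open they stand 13 mm farther back than shut.
Start: joints at [1.13, 0.15, 1.437, -0, 1.554, -0.134], TCP at [0.174, 0.548, 0.239] pointing down, gripper open.
Joint ranges: [-2.8, 2.8], [-0.68, 2.1], [0.12, 2.68], [-1.39, 4.53], [0.16, 2.79], [-2.81, 2.81]. Speed limits (rad/s): [1.89, 1.89, 2.22, 3.01, 3.01, 3.01].

INTERFACE

Orientations are given as a unit quaternion [w, x, y, z].
In Python, from rig import r gives the robot as it stands.
- The arm moves only by the tool drive_tool, never from a script. Its argument "rows" is a list that holds one entry, the list of rows, each a list of 7 numbers: the shift along the tool's x, y, z in mm, then the turn, a rotation vector about the tool's x, y, z in rad, then the finger opening in mm, from 0 to 85.4. A call has 1 to 12 rows; each row shifts and turns the commanded pose from where the row before left it, along the tool's axes as they then stand; what a row does not reach is not made up. A row lasts 1/10 s, in which the tool goes at most 50 mm and 8.59 degrees, less where a joint would pass 70% of its speed; a pose out of reach is approached as far as the arm can. A call is refused whole if a number of a shift passes 50 or a number of a turn 0.15, either way. A call with a gripper value outside its range is refused whole. The fingers move at their own pace and stop on an object; the grip force is fixed at half the most. Time passes only in rows, so rows that do not move let the fingers close. It gives the time, the measured TCP pose, the force, the opening and the grip force at its end, in the units of the state.
- r.state(): the state, without advancing time (a new reading comes with each control period).
- r.capture(name): name is "scene" or "top" or "wrist"; returns a dict with "image" (384x512x3 uint8, red, green, blue), "fov_y" (degrees; the focal length in pixels is half the picture's height over the tangent of half this angle, whatever the lens; pixels are square), "cx", "cy" (the principal point, pixels), "rvec" (rotation vector, rad) and "tvec" (3), from world to camera coordinates, as OpenCV has them. Camera axes: x right, y down, z forward; pixel columns grow to the right and rows downward; lengths in m; the calibration is good to about 2 mm. A picture is of the moment at which its call begins. There is no depth.
- r.job_done(): hands the job in; it is judged then, once.
Trained networks look in a picture, given as the dict that the camera call returned (one of the last four; its "shot" number tells which), for a name from the list of things; names that differ only in an ending like _2 or _b are one class to them, and where a whole thing is asked for, a point or a joint stands for the part that bears it (a point fixed in the world has none). Each returns a list of dicts, best first, with "conf" (0 to 1); they miss things now and then, are a little off and sometimes report something else, mostly with a low value. They report only what shows in the picture. A call takes as long as a camera call. They do not tell look-alikes from the thing itself.
- r.silhouettes(picture, target): "region" (384x512 bool, what is visible of it) and "bbox" ([left, top, width, height] in pixels, round what is visible of it).
The state is a dict: "time": time; "q": joint angles; "joint_vel": joint speeds; "effort": joint torques, N m; "eef_pos": TCP position; "tool_rot": TCP orientation; "ft_force": force on the tool from outside, world axes, zero at the start; "ft_torque": the same for the moment, N m; "width": finger opening in m; "grip_force": force on a finger pad.
Only numpy, scipy, OpenCV 4.12 (cv2) and the standard library are available. Lean on these libraries where they do the work, as an engineer would, in place of code of your own. Each camera call takes 0.05 s, during which the arm holds its last target. There are 200 camera calls.

## Working session

There is one attempt and no reset: what is moved stays moved. The work goes in short steps, Python scripts to look and compute and a tool call to move; the robot and the scene stay as the last step left them, time stands still between calls to the robot, and variables do not carry over. Pictures are saved under pics/ and viewed, at most 14 in all, crops included, and the job is handed in when it is done.

Besides the shell and the picture viewer there is one more tool, called after "Call:" as name(argument=value, ...) on one line, values as JSON. drive_tool: Moves the arm, as the interface text tells. Its arguments: {"type":"object","properties":{"rows":{"type":"array","items":{"type":"array","items":{"type":"array","items":{"type":"number"}}}}},"required":["rows"]}

```bash
mkdir -p pics; ls; python3 - <<'E'
from rig import r
import cv2,pickle
print(r.state())
d={}
for n in("scene","top"):
    c=r.capture(n); d[n]=c
    cv2.imwrite(f"pics/{n}.png",cv2.resize(c["image"][:,:,::-1],(800,600),interpolation=cv2.INTER_CUBIC))
    print(n,c["fov_y"],c["cx"],c["cy"],c["rvec"],c["tvec"],c["shot"])
    for t in["fish","duck","dog","tortoise","fish_board","duck_board","dog_board","tortoise_board","offcut_notched","offcut_wedge"]:
        s=r.silhouettes(c,t); d[n,t]=s
        print(t,[(round(x["conf"],2),x["bbox"],int(x["region"].sum())) for x in s])
pickle.dump(d,open("d.pkl","wb"))
E
```

```text
pics
{'time': 0.0, 'q': array([ 1.13003795e+00,  1.50963073e-01,  1.43797978e+00, -5.09944142e-06,
        1.55379755e+00, -1.33993965e-01]), 'joint_vel': array([-2.94430384e-04,  1.75187238e-03, -1.06272170e-03, -8.61193700e-04,
        4.71982399e-04, -8.41694130e-05]), 'effort': array([-1.68154904e-03, -7.13058400e+01, -5.70851290e+01, -2.74683398e-04,
        9.09758237e-03,  7.24954901e-06]), 'eef_pos': array([0.17355865, 0.54795077, 0.23871403]), 'tool_rot': array([-1.60212657e-04,  1.52781429e-01,  9.88259837e-01, -5.51063603e-04]), 'ft_force': array([0.26906327, 0.94431415, 0.28172615]), 'ft_torque': array([1.27025773e-02, 9.51784919e-05, 3.77050958e-02]), 'grip_force': 0.0, 'width': 0.08560304995211875}
scene 57.77974492170051 254.0631029401122 188.05609204148558 [ 1.98258894  1.42200322 -0.57206534] [-0.10747618 -0.32133336  1.29445331] 1
fish [(0.95, [346.9, 197.2, 25.2, 29.8], 496)]
duck [(0.83, [346.4, 139.7, 23.5, 21.9], 256)]
dog [(0.8, [256.3, 168.2, 32.9, 26.4], 423)]
tortoise [(0.95, [134.5, 187.6, 36.1, 16.7], 493), (0.87, [144.1, 156.7, 37.5, 14.9], 374), (0.67, [
[... 446 characters left out ...]
 1.36743939] 2
fish [(0.48, [259.6, 172.3, 35.6, 44.0], 1077), (0.44, [116.4, 134.5, 34.3, 44.9], 1032)]
duck [(0.89, [123.6, 191.1, 17.9, 31.1], 318)]
dog [(0.74, [220.1, 176.2, 23.0, 23.5], 233)]
tortoise [(0.82, [363.5, 206.6, 19.4, 25.6], 328), (0.64, [306.6, 240.7, 28.4, 18.1], 293), (0.56, [320.0, 198.1, 23.8, 20.8], 297)]
fish_board [(0.6, [256.7, 172.8, 38.2, 42.5], 1074), (0.35, [124.7, 192.2, 16.4, 31.3], 303)]
duck_board [(0.88, [167.7, 170.0, 29.0, 40.9], 1070), (0.43, [219.5, 121.6, 36.7, 39.8], 932)]
dog_board [(0.85, [218.5, 117.2, 39.0, 46.1], 985)]
tortoise_board []
offcut_notched [(0.54, [327.1, 150.4, 23.9, 20.1], 220)]
offcut_wedge [(0.64, [274.7, 143.9, 23.4, 9.3], 203)]
```

View pics/top.png

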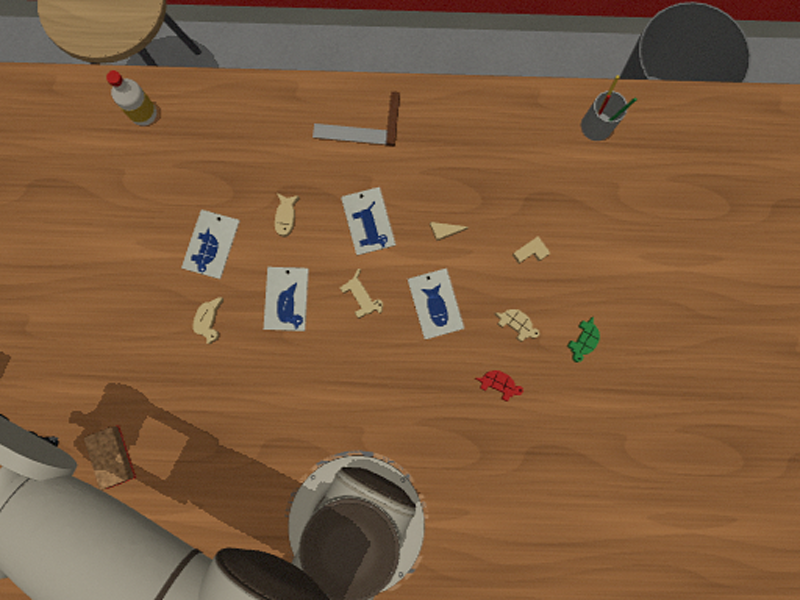

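View pics/scene.png

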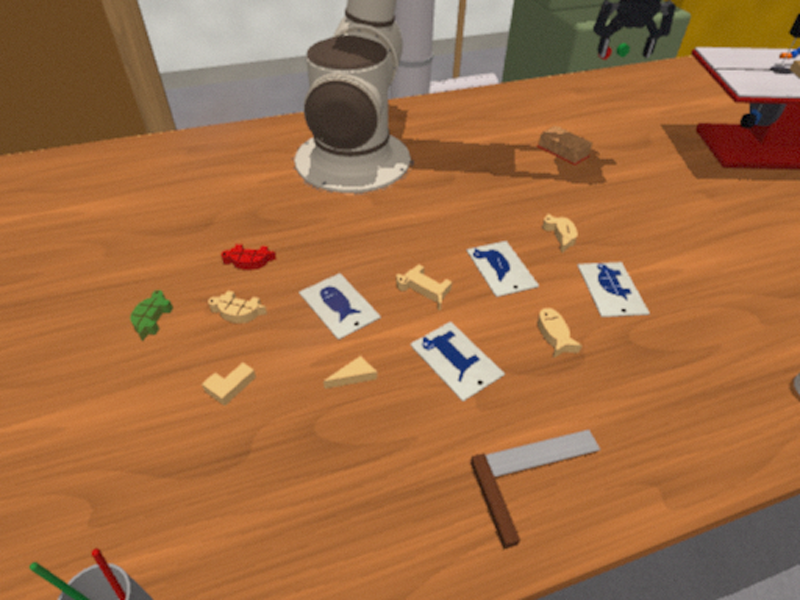

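Top view (800x600): boards are tortoise (210,243), duck (286,299), dog (368,221) and fish (436,304). Animals are fish (286,214), duck (206,320), dog (361,294) and tortoise. There are three tortoise candidates: pine (517,324), green (585,340) and red (500,384). Only the pine one fits "pale wood". Offcuts are at (449,229) and (532,250).

```bash
cat > h.py <<'E'
import numpy as np,cv2
from scipy.spatial.transform import Rotation as R
def cam(c):
    f=c["image"].shape[0]/2/np.tan(np.radians(c["fov_y"])/2)
    M=cv2.Rodrigues(np.array(c["rvec"],float))[0]; t=np.array(c["tvec"],float)
    return np.array([[f,0,c["cx"]],[0,f,c["cy"]],[0,0,1]]),M,t
def to_world(c,uv,z):
    K,M,t=cam(c); uv=np.atleast_2d(uv).astype(float)
    d=(np.c_[uv,np.ones(len(uv))]@np.linalg.inv(K).T)@M
    o=-M.T@t
    return (o+d*((z-o[2])/d[:,2])[:,None])
def rect(c,z,ctr,half,mm=1.0):
    "metric top view of plane z; row = +x up, col = -y ; mm per pixel"
    K,M,t=cam(c); n=int(2*half/(mm*1e-3))
    s=mm*1e-3
    # pixel (u,v): x=ctr0+half-v*s, y=ctr1+half-u*s
    A=np.array([[0,-s,ctr[0]+half],[-s,0,ctr[1]+half],[0,0,z],[0,0,1]])
    H=K@np.c_[M,t]@A
    return cv2.warpPerspective(c["image"],H,(n,n),flags=cv2.INTER_LINEAR|cv2.WARP_INVERSE_MAP)
def tool(s):
    w,x,y,z=s["tool_rot"]; return R.from_quat([x,y,z,w])
E
python3 - <<'E'
import pickle,numpy as np
from h import *
from rig import r
d=pickle.load(open("d.pkl","rb"));c=d["top"]
P={"Btort":(210,243),"Bduck":(286,299),"Bdog":(368,221),"Bfish":(436,304),"fish":(286,214),"duck":(206,320),"dog":(361,294),"tort":(517,324),"green":(585,340),"red":(500,384),"wedge":(449,229),"notch":(532,250)}
for k,p in P.items(): print(k,to_world(c,np.array(p)*.64,.01)[0][:2].round(3))
c=r.capture("wrist");K,M,t=cam(c);s=r.state()
print(c["fov_y"],c["cx"],c["cy"],"cam pos",-M.T@t,"in tool",tool(s).inv().apply(-M.T@t-s["eef_pos"]),"\naxes in tool\n",(M@tool(s).as_matrix()).round(3))
print(tool(s).as_matrix().round(3))
cv2.imwrite("pics/w0.png",c["image"][:,:,::-1])
E
```

```text
Btort [0.57  0.329]
Bduck [0.454 0.162]
Bdog [ 0.628 -0.005]
Bfish [ 0.452 -0.153]
fish [0.638 0.171]
duck [0.405 0.326]
dog [0.469 0.005]
tort [ 0.414 -0.323]
green [ 0.384 -0.465]
red [ 0.288 -0.288]
wedge [ 0.615 -0.179]
notch [ 0.573 -0.356]
58.522891901120886 258.6310749174474 187.03458892404186 cam pos [0.10222958 0.57044763 0.37446206] in tool [ 0.07484031 -0.00029763 -0.13519402] 
axes in tool
 [[ 0.     1.    -0.   ]
 [-0.956  0.    -0.294]
 [-0.294  0.     0.956]]
[[-0.953  0.302 -0.   ]
 [ 0.302  0.953 -0.   ]
 [ 0.    -0.    -1.   ]]
```

View pics/w0.png

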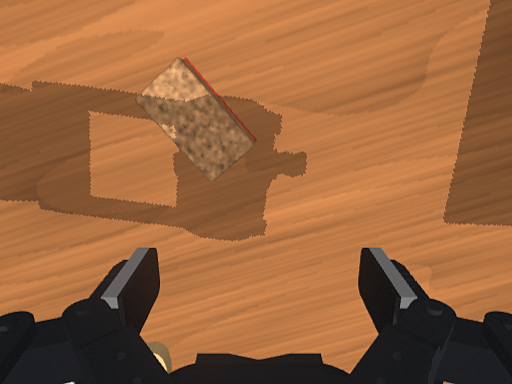

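Only a wood block (off-job) shows at (195,120). The fingers fill the bottom of the picture. Next I survey from above the work area.

Call:
drive_tool(rows=[[[0,0,-2,0,0,-0.102,85],[0,0,0,0,0,-0.102,85],[0,0,0,0,0,-0.102,85],[-25,-41,-7,0,0,0,85],[-26,-41,-8,0,0,0,85],[-26,-41,-7,0,0,0,85],[-26,-41,-8,0,0,0,85],[-26,-41,-7,0,0,0,85],[-26,-41,-8,0,0,0,85],[-26,-41,-7,0,0,0,85],[-25,-41,-7,0,0,0,85],[0,0,0,0,0,0,85]]])

```text
time: 2.35
eef_pos: [0.3819, 0.2158, 0.3011]
tool_rot: [0.001, 0.003, 1.0, -0.0]
ft_force: [-0.9, 0.2, -0.9]
width: 0.0851
grip_force: 0.0
```

```bash
python3 - <<'E'
from rig import r;import pickle,cv2
c=r.capture("wrist");pickle.dump((c,r.state()),open("v1.pkl","wb"));print(r.state()["eef_pos"],c["tvec"])
cv2.imwrite("pics/v1.png",c["image"][:,:,::-1])
E
```

```text
[0.38073108 0.2178016  0.30071391] [-0.21799319 -0.42056245  0.32657545]
```

Call:
drive_tool(rows=[[[0,-45,0,0,0,0,85],[0,-45,0,0,0,0,85],[0,-45,0,0,0,0,85],[0,-45,0,0,0,0,85],[0,-45,0,0,0,0,85],[0,-45,0,0,0,0,85],[0,-45,0,0,0,0,85],[0,0,0,0,0,0,85],[0,0,0,0,0,0,85]]])

```text
time: 3.3
eef_pos: [0.3792, -0.095, 0.3001]
tool_rot: [-0.0, 0.001, 1.0, 0.0]
ft_force: [-0.3, -0.0, -0.7]
width: 0.0849
grip_force: 0.0
```

```bash
python3 - <<'E'
from rig import r;import pickle,cv2
c=r.capture("wrist");pickle.dump((c,r.state()),open("v2.pkl","wb"));print(r.state()["eef_pos"],r.state()["time"])
a=pickle.load(open("v1.pkl","rb"))[0]["image"]
import numpy as np
cv2.imwrite("pics/v12.png",cv2.resize(np.vstack([a,c["image"]]),(400,600))[:,:,::-1])
E
```

```text
[ 0.3792581  -0.09424861  0.30021874] 3.35
```

View pics/v12.png

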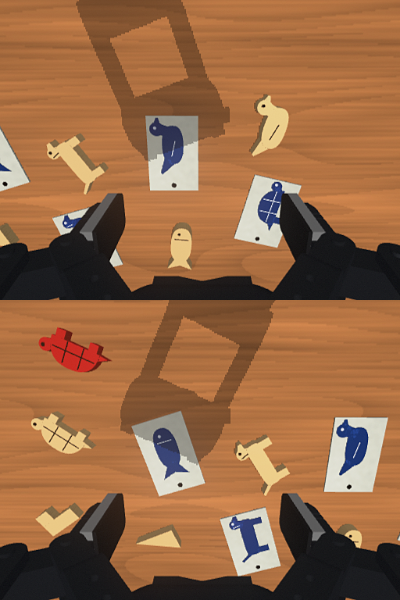

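v1 (top half, 400x300) shows the duck board (172,153), duck (270,126), dog (77,163), fish (180,246) and the tortoise board partly behind a finger (268,212). v2 (bottom half) shows the pine tortoise (62,434), red one (75,350), fish board (168,453), dog (262,464) and dog board (250,540). I'll take two views from farther out to clear the fingers and give stereo.

Call:
drive_tool(rows=[[[-40,-20,0,0,0,0,85],[-40,-20,0,0,0,0,85],[-40,-20,0,0,0,0,85],[0,-10,0,0,0,0,85],[0,0,0,0,0,0,85],[0,0,0,0,0,0,85]]])

```text
time: 3.95
eef_pos: [0.4988, -0.1635, 0.3006]
tool_rot: [0.0, -0.0, 1.0, 0.0]
ft_force: [0.2, -0.3, -0.1]
width: 0.085
grip_force: 0.0
```

```bash
python3 - <<'E'
from rig import r;import pickle,cv2
c=r.capture("wrist");pickle.dump((c,r.state()),open("v3.pkl","wb"));print(r.state()["eef_pos"])
E
```

```text
[ 0.49863752 -0.16361882  0.30093054]
```

Call:
drive_tool(rows=[[[0,45,0,0,0,0,85],[0,45,0,0,0,0,85],[0,45,0,0,0,0,85],[0,45,0,0,0,0,85],[0,45,0,0,0,0,85],[0,45,0,0,0,0,85],[0,45,0,0,0,0,85],[0,45,0,0,0,0,85],[0,45,0,0,0,0,85],[0,0,0,0,0,0,85],[0,0,0,0,0,0,85]]])

```text
time: 5.1
eef_pos: [0.4982, 0.241, 0.3009]
tool_rot: [0.0, -0.001, 1.0, 0.0]
ft_force: [-0.4, -0.1, -0.4]
width: 0.0854
grip_force: 0.0
```

```bash
python3 - <<'E'
from rig import r;import pickle,cv2
import numpy as np
from h import *
c=r.capture("wrist");pickle.dump((c,r.state()),open("v4.pkl","wb"));print(r.state()["eef_pos"])
a=pickle.load(open("v3.pkl","rb"))[0]["image"]
b=c["image"]
cv2.imwrite("pics/v34.png",cv2.resize(np.vstack([a,b]),(400,600))[:,:,::-1])
E
```

```text
[0.49851139 0.24004757 0.30091849]
```

View pics/v34.png

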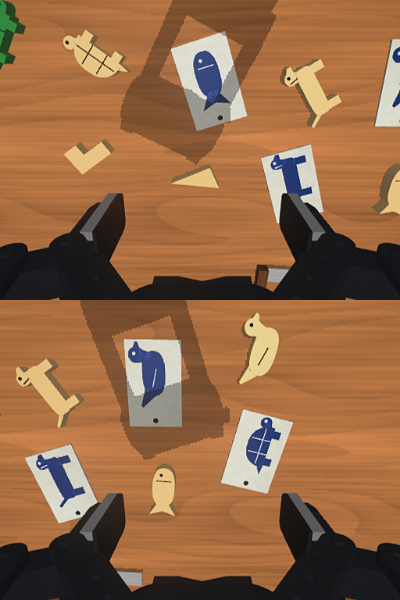

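All prints and pieces now show clear of the fingers in at least one view: v3 has the fish board (208,80) and tortoise (95,57), v4 has the dog, duck and tortoise boards. Next I fit the boards as rectangles and register the pieces to the prints.

```bash
cat > m.py <<'E'
from h import *
import pickle
from scipy.optimize import minimize
def ratio(im):
    im=cv2.GaussianBlur(im,(3,3),0).astype(float); return im[...,2]/(im[...,0]+1)
def blob(m,near,minA):
    cs,_=cv2.findContours(m.astype(np.uint8),cv2.RETR_EXTERNAL,cv2.CHAIN_APPROX_NONE)
    cs=[c for c in cs if cv2.contourArea(c)>minA]
    return min(cs,key=lambda c:np.hypot(*(c[:,0].mean(0)-near)))
S=.0005
def w2(p,ctr,half): p=np.asarray(p,float); return np.c_[ctr[0]+half-p[:,1]*S, ctr[1]+half-p[:,0]*S]
def board(c,ctr):
    """-> origin-of-print pose (x,y,yaw), print contour in board-print frame (m)"""
    half=.12; im=rect(c,.003,ctr,half,.5); q=ratio(im); n=len(q)/2
    b=blob(q>.75,(n,n),12000); (bx,sz,_)=cv2.minAreaRect(b); 
    P=w2(cv2.boxPoints((bx,sz,_)),ctr,half); C=P.mean(0)
    e=P[1]-P[0]; e2=P[2]-P[1]; e=e if np.hypot(*e)>np.hypot(*e2) else e2
    yaw=np.arctan2(e[1],e[0])
    m=cv2.morphologyEx((q>1.25).astype(np.uint8),cv2.MORPH_CLOSE,np.ones((9,9)))
    pr=w2(blob(m,(n,n),3000)[:,0],ctr,half)
    if (pr.mean(0)-C)@[np.cos(yaw),np.sin(yaw)]<0: yaw+=np.pi
    r_=lambda a:np.array([[np.cos(a),-np.sin(a)],[np.sin(a),np.cos(a)]])
    o=C+r_(yaw)@[.014,0]
    return np.r_[o,yaw],(pr-o)@r_(yaw),np.array(sz)*S*1e3
def piece(c,ctr,tpl,z=.020,thr=.5):
    half=.09; im=rect(c,z,ctr,half,.5); q=ratio(im); n=len(q)/2
    g=cv2.GaussianBlur(im,(3,3),0); m=(q>thr)&(g[...,0]>190)
    m=cv2.morphologyEx(m.astype(np.uint8),cv2.MORPH_CLOSE,np.ones((9,9)))
    ct=blob(m,(n,n),3000); F=np.zeros(q.shape,np.uint8); cv2.drawContours(F,[ct],-1,1,-1)
    def mask(p):
        a=p[2]; T=tpl@np.array([[np.cos(a),np.sin(a)],[-np.sin(a),np.cos(a)]])+p[:2]
        px=np.c_[(ctr[1]+half-T[:,1])/S,(ctr[0]+half-T[:,0])/S]
        G=np.zeros(F.shape,np.uint8); cv2.fillPoly(G,[np.round(px*16).astype(np.int32)],1,shift=4); return G
    def cost(v):
        p=np.array([v[0]/1e3,v[1]/1e3,v[2]/50]); G=mask(p); return 1-(F&G).sum()/(F|G).sum()
    cc=w2(ct[:,0],ctr,half); cm=cv2.moments(ct); c0=w2([[cm['m10']/cm['m00'],cm['m01']/cm['m00']]],ctr,half)[0]
    tm=cv2.moments(np.round(tpl*1e4).astype(np.int32)[:,None]); t0=np.array([tm['m10'],tm['m01']])/tm['m00']/1e4
    best=None
    for a in np.arange(0,2*np.pi,np.pi/18):
        o=c0-np.array([[np.cos(a),-np.sin(a)],[np.sin(a),np.cos(a)]])@t0; v=[o[0]*1e3,o[1]*1e3,a*50]; k=cost(v)
        if best is None or k<best[0]: best=(k,v)
    s=minimize(cost,best[1],method="Nelder-Mead",options=dict(initial_simplex=np.array(best[1])+np.array([[0,0,0],[4,0,0],[0,4,0],[0,0,6]])))
    return np.array([s.x[0]/1e3,s.x[1]/1e3,s.x[2]/50]),s.fun,F,mask([s.x[0]/1e3,s.x[1]/1e3,s.x[2]/50]),im
E
cat > a.py <<'E'
from m import *
V={i:pickle.load(open(f"v{i}.pkl","rb"))[0] for i in(1,2,3,4)}
BC=dict(tortoise=(.57,.329),duck=(.454,.162),dog=(.628,-.005),fish=(.452,-.153))
PC=dict(fish=(.638,.171),duck=(.405,.326),dog=(.469,.005),tortoise=(.414,-.323))
bv=dict(tortoise=[4],duck=[4,1,2],dog=[4,2],fish=[3,2]); pv=dict(fish=[4,1],duck=[1,4],dog=[1,2,3,4],tortoise=[2,3])
out={};tiles=[]
for k in BC:
    for i in bv[k]:
        p,t,sz=board(V[i],BC[k]); print("board",k,i,(p*[1e3,1e3,57.296]).round(1),sz.round(0),"tpl",(t.min(0)*1e3).round(),(t.max(0)*1e3).round())
        if i==bv[k][0]: out["b",k]=p; out["t",k]=t
for k in PC:
    for i in pv[k]:
        try: p,f,F,G,im=piece(V[i],PC[k],out["t",k])
        except Exception as e: print(k,i,e);continue
        print(k,i,(p*[1e3,1e3,57.296]).round(1),"1-iou",round(f,3)); out["p",k,i]=p
        if len(tiles)<8:
            im=im.copy(); cv2.drawContours(im,cv2.findContours(G,0,2)[0],-1,(255,0,0),1); cv2.drawContours(im,cv2.findContours(F,0,2)[0],-1,(0,255,0),1); cv2.putText(im,k+str(i),(5,20),0,.7,(255,255,255)); tiles.append(im[80:280,80:280])
pickle.dump(out,open("o.pkl","wb"))
tiles+= [tiles[0]*0]*(8-len(tiles))
cv2.imwrite("pics/t.png",np.vstack([np.hstack(tiles[:4]),np.hstack(tiles[4:])])[:,:,::-1])
E
python3 a.py
```

```text
board tortoise 4 [555.3 335.2 165.7] [ 87. 135.] tpl [-47. -30.] [50. 18.]
board duck 4 [441.1 164.8 179.6] [ 86. 134.] tpl [-49. -18.] [49. 38.]
board duck 1 [441.  164.8 179.6] [ 86. 135.] tpl [-50. -18.] [49. 37.]
board duck 2 [441.  164.6 179.6] [ 87. 135.] tpl [-49. -19.] [49. 37.]
board dog 4 [ 638.2   15.8 -173.7] [197. 144.] tpl [-31. -15.] [71. 56.]
board dog 2 [636.8 -18.8 -90. ] [222. 240.] tpl [-51. -65.] [27. 36.]
board fish 3 [ 439.8 -155.5 -162.9] [135.  86.] tpl [-52. -22.] [36. 21.]
board fish 2 [ 439.8 -155.4 -162.8] [135.  87.] tpl [-52. -21.] [35. 21.]
fish 4 [625.5 174.6 174.9] 1-iou 0.02
fish 1 [625.5 174.8 174.8] 1-iou 0.02
duck 1 [409.4 330.2 165.1] 1-iou 0.026
duck 4 [409.4 330.2 164.8] 1-iou 0.029
dog 1 [478.3  33.7 202.2] 1-iou 0.028
dog 2 [478.3  33.7 202.2] 1-iou 0.031
dog 3 [478.2  33.9 202.4] 1-iou 0.03
dog 4 [478.4  33.6 202.3] 1-iou 0.025
tortoise 2 [ 419.5 -324.2  233.9] 1-iou 0.021
tortoise 3 [ 419.6 -324.1  233.9] 1-iou 0.024
```

```bash
sed -i 's/b=blob(q>.75,/b=blob((q>.75)\&(im.max(2)>105),/; s/m=cv2.morphologyEx((q>1.25).astype/m=cv2.morphologyEx(((q>1.25)\&(im[...,2]>70)).astype/' m.py
sed -i 's/dog=\[4,2\]/dog=[4,2,3]/' a.py; python3 a.py
python3 - <<'E'
import pickle,numpy as np
from m import *
o=pickle.load(open("o.pkl","rb"))
for k,i,j in(("fish",4,1),("tortoise",2,3)):
    V=[pickle.load(open(f"v{n}.pkl","rb"))[0] for n in(i,j)]
    for z in(.012,.02,.028): print(k,z,(1e3*(piece(V[0],o["p",k,i][:2],o["t",k],z)[0]-piece(V[1],o["p",k,i][:2],o["t",k],z)[0])[:2]).round(1))
E
```

```text
board tortoise 4 [555.3 335.2 165.7] [ 87. 135.] tpl [-47. -30.] [50. 18.]
board duck 4 [441.1 164.8 179.6] [ 86. 134.] tpl [-49. -18.] [49. 38.]
board duck 1 [441.  164.8 179.6] [ 86. 135.] tpl [-50. -18.] [49. 37.]
board duck 2 [441.  164.6 179.6] [ 87. 135.] tpl [-49. -19.] [49. 37.]
board dog 4 [ 616.2   -6.6 -163.4] [135.  87.] tpl [-52. -29.] [51. 31.]
board dog 2 [ 616.3   -7.  -163.3] [137.  86.] tpl [-52. -30.] [51. 29.]
board dog 3 [ 616.    -7.1 -163.3] [136.  86.] tpl [-40. -31.] [50. 29.]
board fish 3 [ 439.8 -155.5 -162.9] [135.  86.] tpl [-52. -22.] [36. 21.]
board fish 2 [ 439.8 -155.4 -162.8] [135.  87.] tpl [-52. -21.] [35. 21.]
fish 4 [625.5 174.6 174.9] 1-iou 0.02
fish 1 [625.5 174.8 174.8] 1-iou 0.02
duck 1 [409.4 330.2 165.1] 1-iou 0.026
duck 4 [409.4 330.2 164.8] 1-iou 0.029
dog 1 [463.3   6.1 212.6] 1-iou 0.028
dog 2 [463.4   6.2 212.6] 1-iou 0.031
dog 3 [463.2   6.3 212.5] 1-iou 0.03
dog 4 [463.4   6.1 212.7] 1-iou 0.026
tortoise 2 [ 419.5 -324.2  233.9] 1-iou 0.021
tortoise 3 [ 419.6 -324.1  233.9] 1-iou 0.024
fish 0.012 [-2.6 -0.7]
fish 0.02 [-0. -0.]
fish 0.028 [2.2 0.3]
tortoise 0.012 [ 2.3 -1.3]
tortoise 0.02 [0.3 0.5]
tortoise 0.028 [-2.2  1.4]
```

View pics/t.png

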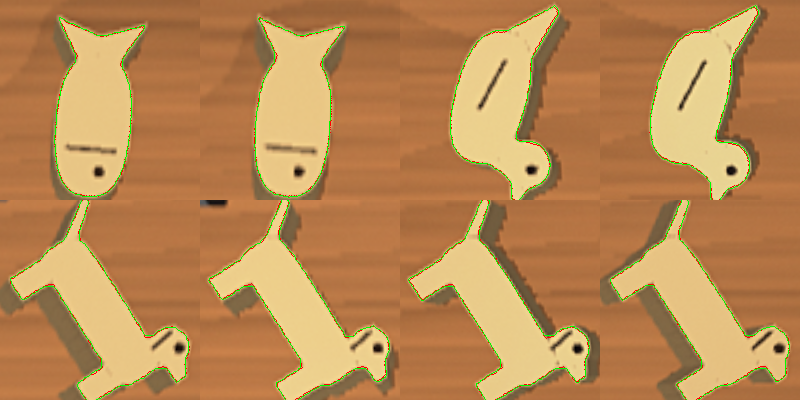

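```bash
cat > go.py <<'E'
import sys;from h import *;from rig import r
# usage: go.py x y tdeg z
def plan(x,y,t,z):
    s=r.state(); T=tool(s).as_matrix(); t0=np.degrees(np.arctan2(T[1,0],T[0,0]))
    dt=(t-t0+180)%360-180; p=np.array([x,y,z])-s["eef_pos"]; a=np.radians(t)
    X=np.array([np.cos(a),np.sin(a),0]);Y=np.array([np.sin(a),-np.cos(a),0])
    print("turn",round(-np.radians(dt),3),"then shift mm",(np.array([p@X,p@Y,-p[2]])*1e3).round(1),"q",s["q"].round(2),"w",round(s["width"],4),"t",s["time"], "tilt",T[:2,2].round(4))
if __name__=="__main__": plan(*map(float,sys.argv[1:]))
E
python3 go.py .6255 .1747 174.9 .06
```

```text
turn 0.089 then shift mm [-132.3  -53.8  240.9] q [ 0.31  0.09  1.38 -0.    1.67 -1.26] w 0.0852 t 5.15 tilt [ 0.0009 -0.    ]
```

Call:
drive_tool(rows=[[[0,0,0,0,0,0.089,70],[-22,-9,40,0,0,0,70],[-22,-9,40,0,0,0,70],[-22,-9,40,0,0,0,70],[-22,-9,40,0,0,0,70],[-22,-9,40,0,0,0,70],[-22,-9,40,0,0,0,70],[0,0,0,0,0,0,70],[0,0,0,0,0,0,70]]])

```text
time: 6.05
eef_pos: [0.6258, 0.1729, 0.0603]
tool_rot: [-0.001, 0.046, 0.999, -0.0]
ft_force: [0.1, -0.8, 0.3]
width: 0.0699
grip_force: 0.0
```

```bash
python3 go.py .6255 .1747 174.9 .010
```

```text
turn -0.003 then shift mm [ 0.4  1.7 50.3] q [ 0.15  0.41  1.47 -0.    1.25 -1.33] w 0.0699 t 6.05 tilt [-0.001  -0.0002]
```

Call:
drive_tool(rows=[[[0,2,30,0,0,0,70],[0,0,20,0,0,0,70],[0,0,0,0,0,0,70],[0,0,0,0,0,0,30],[0,0,0,0,0,0,30],[0,0,0,0,0,0,30],[0,0,0,0,0,0,30],[0,0,0,0,0,0,30]]])

```text
time: 6.85
eef_pos: [0.6272, 0.1765, 0.013]
tool_rot: [0.002, 0.045, 0.999, 0.0]
ft_force: [-3.0, -0.9, 12.8]
width: 0.036
grip_force: 60.6
```

Call:
drive_tool(rows=[[[0,0,-15,0,0,0,30],[0,0,-40,0,0,0,30],[0,0,-40,0,0,-0.128,30],[0,0,0,0,0,-0.128,30],[0,0,0,0,0,-0.128,30],[0,0,0,0,0,0,30]]])

```text
time: 7.45
eef_pos: [0.6265, 0.1763, 0.1072]
tool_rot: [0.001, -0.148, 0.989, -0.0]
ft_force: [0.2, -0.4, -0.8]
width: 0.0364
grip_force: 60.4
```

```bash
python3 go.py .4398 -.1555 197.1 .06
```

```text
turn -0.002 then shift mm [ 276.  -262.2   47.2] q [ 0.16  0.38  1.43 -0.    1.34 -1.71] w 0.0364 t 7.45 tilt [0.0018 0.0002]
```

Call:
drive_tool(rows=[[[34,-33,0,0,0,0,30],[35,-33,0,0,0,0,30],[34,-33,0,0,0,0,30],[35,-33,0,0,0,0,30],[34,-33,0,0,0,0,30],[35,-33,5,0,0,0,30],[34,-32,20,0,0,0,30],[35,-32,20,0,0,0,30],[0,0,0,0,0,0,30],[0,0,0,0,0,0,30]]])

```text
time: 8.45
eef_pos: [0.4388, -0.1536, 0.0617]
tool_rot: [0.0, -0.144, 0.99, -0.0]
ft_force: [0.1, -0.1, -0.5]
width: 0.0359
grip_force: 60.4
```

```bash
python3 go.py .4398 -.1555 197.1 .017
```

```text
turn -0.01 then shift mm [-0.4 -2.1 44.7] q [-0.5   0.06  1.92  0.    1.17 -2.36] w 0.0359 t 8.45 tilt [ 0.0002 -0.0001]
```

Call:
drive_tool(rows=[[[0,-2,25,0,0,-0.005,30],[0,0,15,0,0,0,30],[0,0,5,0,0,0,30],[0,0,0,0,0,0,30],[0,0,0,0,0,0,30]]])

```text
time: 8.95
eef_pos: [0.4406, -0.1542, 0.0171]
tool_rot: [0.0, -0.149, 0.989, -0.0]
ft_force: [-0.7, 0.5, -0.8]
width: 0.0361
grip_force: 60.5
```

```bash
python3 go.py .4398 -.1555 197.1 .016; python3 -c "
from rig import r;print(r.state()['ft_force'],r.state()['eef_pos'])"
```

```text
turn 0.001 then shift mm [ 1.1 -1.   1.1] q [-0.5   0.12  1.96 -0.    1.06 -2.37] w 0.0361 t 8.95 tilt [ 0.0011 -0.0006]
[-0.74611871  0.46841666 -0.75470665] [ 0.44055332 -0.15424318  0.01713249]
```

Call:
drive_tool(rows=[[[0,0,1,0,0,0,30],[0,0,0,0,0,0,60],[0,0,0,0,0,0,60],[0,0,0,0,0,0,60],[0,0,-40,0,0,0,70],[0,0,-50,0,0,0.15,70],[0,0,-50,0,0,0.15,70],[0,0,-50,0,0,0,70],[0,0,-30,0,0,0,70],[0,0,0,0,0,0,70],[0,0,0,0,0,0,70]]])

```text
time: 10.05
eef_pos: [0.4397, -0.1547, 0.2354]
tool_rot: [0.0, 0.0, 1.0, -0.0]
ft_force: [-0.1, -0.2, -0.3]
width: 0.0699
grip_force: 0.0
```

```bash
cat > chk.py <<'E'
import sys;from m import *;from rig import r
k=sys.argv[1];o=pickle.load(open("o.pkl","rb"));c=r.capture("wrist")
b=o["b",k];q=ratio(c["image"])
try:
    B=board(c,b[:2]-.014*np.array([np.cos(b[2]),np.sin(b[2])]));print("board now",(B[0]*[1e3,1e3,57.3]).round(1),B[2])
except Exception as e: print(e)
# piece top at z=23 mm; board margin is white -> upper limit on ratio
half=.09;im=rect(c,.023,b[:2],half,.5)
import m
m.ratio=lambda im:(lambda v:np.where((v>.5)&(v<.8),v,0))(ratio(im))
p,f,F,G,im=piece(c,b[:2],o["t",k],.023)
a=b[2];d=p[:2]-b[:2];print("piece",(p*[1e3,1e3,57.3]).round(1),"1-iou",round(f,3),"err in print frame mm",(1e3*np.array([d@[np.cos(a),np.sin(a)],d@[-np.sin(a),np.cos(a)]])).round(1),"deg",round(((np.degrees(p[2]-a)+180)%360)-180,1))
im2=im.copy();cv2.drawContours(im2,cv2.findContours(F,0,2)[0],-1,(0,255,0),1)
cv2.imwrite(f"pics/chk_{k}.png",np.hstack([im,im2])[:,:,::-1]);print(r.state()["eef_pos"],r.state()["time"])
E
python3 chk.py fish; python3 go.py .4195 -.3242 53.9 .06
```

```text
min() iterable argument is empty
turn 2.2 then shift mm [-148.8   83.8  174.5] q [-0.5  -0.08  1.68 -0.    1.54 -2.07] w 0.0701 t 10.1 tilt [-0.0007  0.0003]Traceback (most recent call last):
  File "chk.py", line 11, in <module>
    p,f,F,G,im=piece(c,b[:2],o["t",k],.023)
               ~~~~~^^^^^^^^^^^^^^^^^^^^^^^
  File "m.py", line 29, in piece
    ct=blob(m,(n,n),3000); F=np.zeros(q.shape,np.uint8); cv2.drawContours(F,[ct],-1,1,-1)
  File "m.py", line 9, in blob
    return min(cs,key=lambda c:np.hypot(*(c[:,0].mean(0)-near)))
ValueError: min() iterable argument is empty
```

```bash
python3 - <<'E'
from m import *;from rig import r
o=pickle.load(open("o.pkl","rb"));c=r.capture("wrist");b=o["b","fish"];pickle.dump(c,open("cf.pkl","wb"))
im=rect(c,.023,b[:2],.09,.5);cv2.imwrite("pics/cf.png",im[:,:,::-1])
q=ratio(im)
print(im[180,180],im[180,150],im[180,110],np.percentile(q,[5,50,90]))
E
```

```text
[172 141  98] [171 140  97] [153 151 142] [0.36781609 0.38655462 0.91780822]
```

View pics/cf.png

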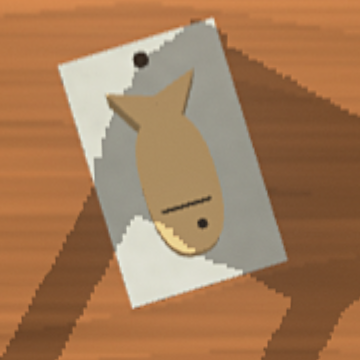

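The fish lies on its board (centre 180,180) with no blue showing. It is in the arm's shadow, so I lower the brightness threshold and measure.

```bash
sed -i 's/g\[...,0\]>190/g[...,0]>RT/; s/^S=.0005/S=.0005; RT=190/' m.py; sed -i 's/^import m$/import m; m.RT=150/; s/^try:/if len(sys.argv)>2: c=pickle.load(open(sys.argv[2],"rb"))\ntry:/' chk.py; python3 chk.py fish cf.pkl
```

```text
min() iterable argument is empty
piece [ 439.  -155.1  196.8] 1-iou 0.061 err in print frame mm [ 0.6 -0.5] deg -0.3
[ 0.43929467 -0.15448526  0.23396263] 10.2
```

The fish is within 1 mm and 0.3° of its print. Next is the pine tortoise, which I confirmed as the pale one; the red and green ones are excluded.

Call:
drive_tool(rows=[[[0,0,0,0,0,0.147,70],[0,0,0,0,0,0.147,70],[0,0,0,0,0,0.147,70],[0,0,0,0,0,0.147,70],[0,0,0,0,0,0.147,70],[0,0,0,0,0,0.147,70],[0,0,0,0,0,0.147,70],[0,0,0,0,0,0.147,70],[0,0,0,0,0,0.147,70],[0,0,0,0,0,0.147,70],[0,0,0,0,0,0.147,70],[0,0,0,0,0,0.147,70]]])

```text
time: 11.4
eef_pos: [0.4394, -0.1545, 0.2341]
tool_rot: [-0.001, 0.774, 0.633, -0.0]
ft_force: [-0.2, 0.1, -0.3]
width: 0.07
grip_force: 0.0
```

Call:
drive_tool(rows=[[[0,0,0,0,0,0.147,70],[0,0,0,0,0,0.147,70],[0,0,0,0,0,0.147,70],[-37,21,10,0,0,0,70],[-37,21,15,0,0,0,70],[-37,21,20,0,0,0,70],[-37,21,20,0,0,0,70],[0,0,40,0,0,0,70],[0,0,40,0,0,0,70],[0,0,28,0,0,0,70],[0,0,0,0,0,0,70],[0,0,0,0,0,0,70]]])

```text
time: 12.6
eef_pos: [0.4195, -0.3235, 0.0624]
tool_rot: [-0.001, 0.893, 0.451, -0.0]
ft_force: [0.8, -0.6, 0.1]
width: 0.0697
grip_force: 0.0
```

```bash
python3 go.py .4195 -.3242 53.9 .013; python3 - <<'E'
from h import *;from rig import r
cv2.imwrite("pics/wt.png",r.capture("wrist")["image"][:,:,::-1])
E
```

```text
turn -0.005 then shift mm [-0.5  0.4 49.4] q [-0.8   0.19  1.77 -0.    1.19 -0.17] w 0.0697 t 12.6 tilt [-0.0008  0.0007]
```

View pics/wt.png

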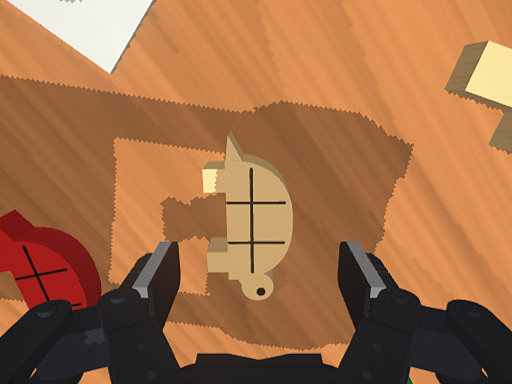

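The pine tortoise is centred between the open fingers (255,210), legs to the left. The red one (50,265) is well clear.

Call:
drive_tool(rows=[[[0,0,30,0,0,-0.005,64],[0,0,19,0,0,0,64],[0,0,0,0,0,0,64],[0,0,0,0,0,0,30],[0,0,0,0,0,0,30],[0,0,0,0,0,0,30],[0,0,0,0,0,0,30],[0,0,0,0,0,0,30]]])

```text
time: 13.45
eef_pos: [0.4203, -0.3244, 0.0154]
tool_rot: [0.001, 0.891, 0.453, 0.0]
ft_force: [-2.1, 2.2, 10.9]
width: 0.0352
grip_force: 60.1
```

Call:
drive_tool(rows=[[[0,0,-15,0,0,0,30],[0,0,-40,0,0,0,30],[0,0,-40,0,0,0.149,30],[0,0,0,0,0,0.149,30],[0,0,0,0,0,0.149,30],[0,0,0,0,0,0.149,30],[0,0,0,0,0,0.149,30],[0,0,0,0,0,0.149,30],[0,0,0,0,0,0.149,30],[0,0,0,0,0,0.149,30],[0,0,0,0,0,0,30]]])

```text
time: 14.55
eef_pos: [0.4198, -0.3239, 0.1096]
tool_rot: [0.001, 0.992, -0.127, 0.001]
ft_force: [-0.3, -0.3, -0.9]
width: 0.0353
grip_force: 60.3
```

```bash
python3 go.py .5553 .3352 -14.3 .08
```

```text
turn -0.005 then shift mm [ -31.5 -672.2   29.6] q [-0.8   0.14  1.72 -0.    1.28  1.02] w 0.0353 t 14.55 tilt [ 0.0012 -0.0014]
```

Call:
drive_tool(rows=[[[-2,-48,0,0,0,-0.005,30],[-2,-48,0,0,0,0,30],[-2,-48,0,0,0,0,30],[-2,-48,0,0,0,0,30],[-2,-48,0,0,0,0,30],[-2,-48,0,0,0,0,30],[-2,-48,0,0,0,0,30],[-3,-48,0,0,0,0,30],[-3,-48,0,0,0,0,30],[-3,-48,0,0,0,0,30],[-3,-48,0,0,0,0,30],[-2,-48,10,0,0,0,30]]])

```text
time: 15.75
eef_pos: [0.5338, 0.2442, 0.1003]
tool_rot: [-0.001, 0.993, -0.12, 0.002]
ft_force: [1.1, -0.6, -0.4]
width: 0.035
grip_force: 60.3
```

Call:
drive_tool(rows=[[[-2,-48,20,0,0,0,30],[-2,-48,20,0,0,0,30],[0,0,0,0,0,0,30],[0,0,0,0,0,0,30],[0,0,0,0,0,0,30]]])

```text
time: 16.25
eef_pos: [0.552, 0.3316, 0.0607]
tool_rot: [-0.0, 0.993, -0.122, 0.0]
ft_force: [0.1, -0.0, 0.0]
width: 0.0353
grip_force: 60.4
```

```bash
python3 go.py .5553 .3352 -14.3 .0185
```

```text
turn 0.005 then shift mm [ 2.3 -4.3 42.2] q [ 0.42  0.4   1.49 -0.    1.25  2.24] w 0.0353 t 16.25 tilt [0.001  0.0001]
```

Call:
drive_tool(rows=[[[2,-4,15,0,0,0.004,30],[0,0,15,0,0,0,30],[0,0,7,0,0,0,30],[0,0,0,0,0,0,30],[0,0,0,0,0,0,30]]])

```text
time: 16.75
eef_pos: [0.5547, 0.3353, 0.0227]
tool_rot: [0.0, 0.992, -0.125, -0.0]
ft_force: [0.2, -0.0, -0.4]
width: 0.0349
grip_force: 60.3
```

```bash
python3 go.py .5553 .3352 -14.3 .0185
```

```text
turn -0.001 then shift mm [ 0.6 -0.   4.2] q [ 0.43  0.45  1.51 -0.    1.18  2.25] w 0.0349 t 16.75 tilt [-0.0003 -0.0002]
```

Call:
drive_tool(rows=[[[0,0,4,0,0,0,30],[0,0,0,0,0,0,30],[0,0,0,0,0,0,60],[0,0,0,0,0,0,60],[0,0,0,0,0,0,60],[0,0,-40,0,0,0,70],[0,0,-50,0,0,0,70],[0,0,-50,0,0,0,70],[0,0,-50,0,0,0,70],[0,0,-20,0,0,0,70],[0,0,0,0,0,0,70],[0,0,0,0,0,0,70]]])

```text
time: 17.95
eef_pos: [0.5546, 0.3355, 0.2285]
tool_rot: [0.0, 0.992, -0.125, 0.0]
ft_force: [-0.0, -0.3, -0.6]
width: 0.07
grip_force: 0.0
```

```bash
python3 chk.py tortoise; python3 go.py .4094 .3302 -15 .06
```

```text
min() iterable argument is empty
piece [554.7 335.6 165.8] 1-iou 0.065 err in print frame mm [ 0.7 -0.2] deg 0.1
[0.55433645 0.33539966 0.22753071] 18.0
turn 0.012 then shift mm [-138.7   42.5  167.5] q [ 0.43  0.31  1.27 -0.    1.57  2.25] w 0.0702 t 18.0 tilt [-0.0014 -0.0007]
```

View pics/chk_tortoise.png

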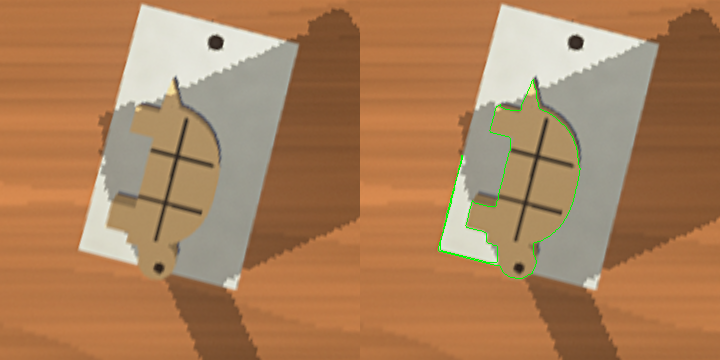

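The tortoise is on its print, nose down like the print, within 1 mm. Next is the duck.

Call:
drive_tool(rows=[[[-35,11,20,0,0,0.012,70],[-35,11,25,0,0,0,70],[-34,10,30,0,0,0,70],[-34,10,30,0,0,0,70],[0,0,35,0,0,0,70],[0,0,27,0,0,0,70],[0,0,0,0,0,0,70],[0,0,0,0,0,0,70]]])

```text
time: 18.8
eef_pos: [0.4103, 0.3301, 0.0615]
tool_rot: [0.001, 0.991, -0.131, -0.001]
ft_force: [0.5, -0.1, 0.5]
width: 0.0701
grip_force: 0.0
```

```bash
python3 go.py .4094 .3302 -15 .013
```

```text
turn -0.0 then shift mm [-0.9  0.1 48.5] q [ 0.53  0.18  1.78 -0.    1.18  2.36] w 0.0701 t 18.8 tilt [-0.0015 -0.0009]
```

Call:
drive_tool(rows=[[[-1,0,30,0,0,0,64],[0,0,18,0,0,0,64],[0,0,0,0,0,0,64],[0,0,0,0,0,0,30],[0,0,0,0,0,0,30],[0,0,0,0,0,0,30],[0,0,0,0,0,0,30],[0,0,0,0,0,0,30]]])

```text
time: 19.6
eef_pos: [0.4105, 0.3311, 0.0158]
tool_rot: [-0.001, 0.991, -0.131, 0.001]
ft_force: [-2.1, -2.1, 10.1]
width: 0.0341
grip_force: 60.0
```

Call:
drive_tool(rows=[[[0,0,-15,0,0,0,30],[0,0,-40,0,0,0,30],[0,0,-20,0,0,-0.128,30],[0,0,0,0,0,-0.128,30],[0,0,0,0,0,0,30],[0,0,0,0,0,0,30]]])

```text
time: 20.2
eef_pos: [0.4095, 0.3306, 0.0891]
tool_rot: [-0.0, 1.0, -0.005, 0.0]
ft_force: [0.9, -0.0, 0.0]
width: 0.0338
grip_force: 60.1
```

```bash
python3 go.py .4410 .1648 -0.4 .06
```

```text
turn -0.003 then shift mm [ 32.6 165.5  29.1] q [ 0.53  0.15  1.75 -0.    1.24  2.11] w 0.0338 t 20.2 tilt [0.0004 0.0001]
```

Call:
drive_tool(rows=[[[8,41,0,0,0,-0.003,30],[8,41,0,0,0,0,30],[8,41,5,0,0,0,30],[8,42,23,0,0,0,30],[0,0,0,0,0,0,30],[0,0,0,0,0,0,30],[0,0,0,0,0,0,30]]])

```text
time: 20.9
eef_pos: [0.4409, 0.166, 0.061]
tool_rot: [-0.0, 1.0, -0.002, 0.0]
ft_force: [0.5, 0.9, -0.2]
width: 0.0341
grip_force: 60.2
```

```bash
python3 go.py .4410 .1648 -0.4 .0187
```

```text
turn 0.002 then shift mm [ 0.1  1.2 42.3] q [0.2  0.07 1.91 0.   1.17 1.77] w 0.0341 t 20.9 tilt [0.0001 0.0001]
```

Call:
drive_tool(rows=[[[0,1,20,0,0,0,30],[0,0,15,0,0,0,30],[0,0,5,0,0,0,30],[0,0,0,0,0,0,30],[0,0,0,0,0,0,30]]])

```text
time: 21.4
eef_pos: [0.4412, 0.165, 0.0215]
tool_rot: [-0.0, 1.0, -0.001, 0.0]
ft_force: [0.3, -0.7, -0.3]
width: 0.0339
grip_force: 60.2
```

```bash
python3 go.py .4410 .1648 -0.4 .0187
```

```text
turn 0.004 then shift mm [-0.2  0.2  2.8] q [ 0.19  0.12  1.94 -0.    1.08  1.77] w 0.0339 t 21.4 tilt [0.0007 0.0001]
```

Call:
drive_tool(rows=[[[0,0,3,0,0,0,30],[0,0,0,0,0,0,30],[0,0,0,0,0,0,60],[0,0,0,0,0,0,60],[0,0,0,0,0,0,60],[0,0,-40,0,0,0,70],[0,0,-50,0,0,0,70],[0,0,-50,0,0,0,70],[0,0,-50,0,0,0,70],[0,0,-20,0,0,0,70],[0,0,0,0,0,0,70],[0,0,0,0,0,0,70]]])

```text
time: 22.6
eef_pos: [0.4408, 0.1644, 0.2274]
tool_rot: [0.0, 1.0, -0.002, -0.0]
ft_force: [-0.1, -0.5, -0.4]
width: 0.0698
grip_force: 0.0
```

```bash
python3 chk.py duck; python3 go.py .4633 .0062 32.6 .06
```

```text
min() iterable argument is empty
piece [440.6 164.7 179.8] 1-iou 0.087 err in print frame mm [0.5 0.1] deg 0.2
[0.44053114 0.16435439 0.22668972] 22.65
turn -0.572 then shift mm [-66.  145.5 166.7] q [ 0.19 -0.06  1.69 -0.    1.52  1.77] w 0.0699 t 22.65 tilt [-0.0014 -0.0004]
```

View pics/chk_duck.png

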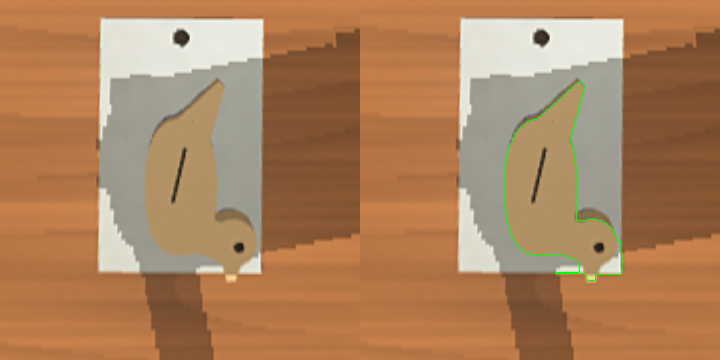

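The duck covers its print and faces the right way. Now the dog.

Call:
drive_tool(rows=[[[0,0,0,0,0,-0.143,70],[0,0,0,0,0,-0.143,70],[0,0,0,0,0,-0.143,70],[0,0,0,0,0,-0.143,70],[-16,36,20,0,0,0,70],[-17,36,25,0,0,0,70],[-16,36,30,0,0,0,70],[-17,37,28,0,0,0,70],[0,0,35,0,0,0,60],[0,0,28,0,0,0,60],[0,0,0,0,0,0,60],[0,0,0,0,0,0,60]]])

```text
time: 23.85
eef_pos: [0.463, 0.0069, 0.0616]
tool_rot: [-0.0, 0.96, 0.281, -0.001]
ft_force: [-0.0, -0.4, 0.4]
width: 0.06
grip_force: 0.0
```

```bash
python3 go.py .4633 .0062 32.6 .013
```

```text
turn -0.0 then shift mm [-0.1  0.7 48.6] q [-0.15  0.05  1.92 -0.    1.17  0.85] w 0.06 t 23.85 tilt [-0.0018  0.0002]
```

```bash
python3 - <<'E'
import pickle,numpy as np
o=pickle.load(open("o.pkl","rb"));t=o["t","dog"]
for x in(-.01,0,.01):
    v=t[abs(t[:,0]-x)<.001,1]; print(x,(np.unique(v.round(4))*1e3))
E
```

```text
-0.01 [-12.  -11.8 -11.7 -11.6  13.4  13.6  13.8]
0 [-12.  -11.9 -11.8 -11.7  13.3  13.5  13.6]
0.01 [-12.  -11.9 -11.7  13.3  13.5  13.6  13.8]
```

Call:
drive_tool(rows=[[[0,1,30,0,0,0,60],[0,0,18,0,0,0,60],[0,0,0,0,0,0,60],[0,0,0,0,0,0,18],[0,0,0,0,0,0,18],[0,0,0,0,0,0,18],[0,0,0,0,0,0,18],[0,0,0,0,0,0,18],[0,0,0,0,0,0,18]]])

```text
time: 24.75
eef_pos: [0.4649, 0.0058, 0.0155]
tool_rot: [0.001, 0.96, 0.281, 0.001]
ft_force: [-2.2, 1.7, 12.6]
width: 0.0244
grip_force: 59.4
```

Call:
drive_tool(rows=[[[0,0,-15,0,0,0,18],[0,0,-40,0,0,0,18],[0,0,-20,0,0,0.14,18],[0,0,0,0,0,0.14,18],[0,0,0,0,0,0,18],[0,0,0,0,0,0,18]]])

```text
time: 25.35
eef_pos: [0.4639, 0.0059, 0.089]
tool_rot: [0.0, 0.989, 0.146, 0.0]
ft_force: [-0.6, 0.3, -1.1]
width: 0.0243
grip_force: 59.4
```

```bash
python3 go.py .6162 -.0069 16.65 .06
```

```text
turn 0.003 then shift mm [142.3  55.9  29. ] q [-0.15  0.02  1.89 -0.    1.23  1.12] w 0.0243 t 25.35 tilt [ 0.0003 -0.0002]
```

Call:
drive_tool(rows=[[[35,14,0,0,0,0.003,18],[35,14,0,0,0,0,18],[36,14,5,0,0,0,18],[36,14,23,0,0,0,18],[0,0,0,0,0,0,18],[0,0,0,0,0,0,18],[0,0,0,0,0,0,18]]])

```text
time: 26.05
eef_pos: [0.6154, -0.0076, 0.0611]
tool_rot: [0.0, 0.99, 0.143, -0.0]
ft_force: [-1.0, -0.0, 0.3]
width: 0.0241
grip_force: 59.4
```

```bash
python3 go.py .6162 -.0069 16.65 .0185
```

```text
turn -0.003 then shift mm [ 1.  -0.4 42.6] q [-0.14  0.35  1.56 -0.    1.23  1.15] w 0.0241 t 26.05 tilt [-0.0001 -0.0001]
```

Call:
drive_tool(rows=[[[1,0,20,0,0,-0.003,18],[0,0,15,0,0,0,18],[0,0,5,0,0,0,18],[0,0,0,0,0,0,18],[0,0,0,0,0,0,18]]])

```text
time: 26.55
eef_pos: [0.6171, -0.0074, 0.0215]
tool_rot: [0.0, 0.99, 0.144, 0.0]
ft_force: [0.8, 0.4, -1.3]
width: 0.0243
grip_force: 59.5
```

```bash
python3 go.py .6162 -.0069 16.65 .0185
```

```text
turn -0.002 then shift mm [-0.7 -0.8  3. ] q [-0.14  0.39  1.59 -0.    1.16  1.15] w 0.0243 t 26.55 tilt [ 0.0007 -0.0002]
```

Call:
drive_tool(rows=[[[0,0,3,0,0,0,18],[0,0,0,0,0,0,18],[0,0,0,0,0,0,50],[0,0,0,0,0,0,50],[0,0,0,0,0,0,50],[0,0,-40,0,0,0,70],[0,0,-50,0,0,0,70],[0,0,-50,0,0,0,70],[0,0,-50,0,0,0,70],[0,0,-20,0,0,0,70],[0,0,0,0,0,0,70],[0,0,0,0,0,0,70]]])

```text
time: 27.75
eef_pos: [0.6168, -0.0074, 0.2274]
tool_rot: [0.0, 0.99, 0.144, -0.0]
ft_force: [-0.5, -0.5, -1.2]
width: 0.0698
grip_force: 0.0
```

```bash
python3 chk.py dog; python3 - <<'E'
from rig import r;from h import *
a=cv2.imread("pics/chk_dog.png")[:,:360]
t=r.capture("top")["image"][100:280,90:400,::-1]
b=cv2.resize(t,None,fx=2,fy=2)[:,:]
a=cv2.resize(a,(170,170)); c=np.zeros((360,790,3),np.uint8);c[:360,:620]=b;c[:170,620:]=a
cv2.imwrite("pics/fin.png",c)
E
```

```text
min() iterable argument is empty
piece [616.1  -7.3 196. ] 1-iou 0.076 err in print frame mm [0.3 0.6] deg -0.7
[ 0.61654329 -0.00738683  0.22648499] 27.8
```

View pics/fin.png

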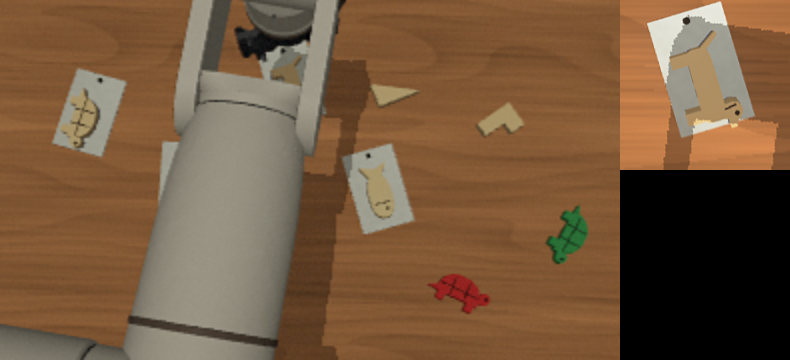

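The final view shows the tortoise (82,118) and fish (380,190) on their boards. The dog (inset) is aligned on its board, and the duck was checked earlier. The offcuts (395,93 and 500,120) have not moved.

```bash
python3 -c "
from rig import r;print(r.job_done())"
```

```text
the job is handed in; nothing more can be done
None
```

All four animals lie on their own pattern boards facing the same way as the prints, within about 1 mm and 1° by wrist-camera measurement; the two offcuts weren't touched, and the job was handed in at about 28 s.

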